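# Push the pastry carton home in the sealing corner

## Task

Push the big flat green pastry carton along the bench, with the fingers, until it sits square in the corner for taping: one long side flush against the aluminium rail and one short end flush against the white stop block. Only push it, never lift or tip it; finish clear of it, and leave the tape dispenser, the small carton and the bowl where they are.

Things in the scene. Friction and masses are not known exactly. Their poses are not given: they have to be found in the camera images.
- carton: The big flat green pastry carton (closed, rigid box, about 0.25 to 0.5 kg): 110 mm along its x, 150 mm along its y, 50 mm high, too wide to grasp. Origin at the centre of its underside, z up. It starts on the bench in front of the rail (on the robot's side), its centre 60 to 105 mm short of where it will be when flush, askew by up to 0.35 rad (20 degrees) to it. It slides with friction and stays where it is left.
- rail: Aluminium angle rail fixed to the bench: an upright plate 500 mm long along its y, 40 mm high, 5 mm thick, with a flat foot behind it (away from the robot). Origin at bench level in the middle of the front face that the carton is to meet; x points horizontally into the rail, away from the robot, y along the rail. So the flush carton's centre is at x = -55 mm in this frame.
- stop: White plastic stop block fixed to the bench, square to the rail, near the rail's left or right end (y about +240 or -240 mm in the rail's frame; the tape dispenser stands at the other end): 130 mm along its x (towards the rail), 20 mm thick along its y, 40 mm high. Origin at the centre of its underside. The carton goes against its inner side, the one towards the middle of the rail; the carton's centre is then 85 mm from the block's middle along the rail.
- dispenser: Black desk tape dispenser with a brown roll, loose, 130 x 50 mm, 62 mm high, long axis x, standing at the rail's end opposite the stop. Origin at the centre of its underside. Leave alone.
- small_carton: Small green carton, loose, 65 x 65 x 60 mm high. Origin at the centre of its underside. Stands nearer the robot, off to one side. Leave alone.
- bowl: Small steel bowl, loose, 110 mm across the rim, 50 mm high. Origin at the centre of its underside. Stands nearer the robot, off to the other side. Leave alone.

How it is judged:
By the outcome, as a careful person would: the job done as asked, in the order asked, and still so for the second after the job is handed in, with the robot touching nothing.
It also fails if it takes over 45 s, if anything falls off the work surface, if the arm or the gripper's body presses on something with over 40 N, if the wrist force passes 120 N, or if a joint passes its speed limit or range.

## Robot

A 6-joint arm with a two-finger parallel gripper is mounted at the origin on the work surface. World frame = base frame: x ahead of the robot, y to its left, z up, the work surface at z = 0. Lengths are in m, angles in rad, forces in N, time in s.
With the tool pointing down it reaches from about 0.2 to 0.875 m from the base axis. Payload 3.4 kg.
Tool frame: the origin (TCP) lies between the finger pads; the fingertips stand 8 mm ahead of it and the grasp point (between the pads) lies 11 mm behind it; z points along the fingers, y is the line along which they close (so a half turn about z gives the same grasp; the last joint's range is limited). The gripper opens to 94 mm and grips with 3 to 60 N. Pads are 16 mm wide; open, the fingers measure 119 mm over their backs; the gripper's body (75 mm by 177 mm) begins 78 mm behind the grasp point.
Start: joints at [-0.121, 0.276, 1.505, -0, 1.361, -0.121], TCP at [0.575, -0, 0.213] pointing down, gripper open.
Joint ranges: [-2.89, 2.89], [-0.75, 2.08], [0.22, 2.7], [-1.18, 4.32], [0.11, 2.71], [-2.7, 2.7]. Speed limits (rad/s): [2.57, 2.57, 3.14, 3.14, 3.14, 3.14].

## Interface

Orientations are given as a unit quaternion [x, y, z, w].
In Python, from workcell import ctrl, vision, models gives the robot as it stands.
- The arm moves only by the tool carry_out, never from a script. Its argument "plan" is one flat list of numbers, 6 for each row, row after row: the shift along the tool's x, y, z in mm, then the turn, a rotation vector about the tool's x, y, z in degrees. In form: [tx, ty, tz, wx, wy, wz, tx, ty, tz, wx, wy, wz, ...]. A call has 1 to 12 rows; each row shifts and turns the commanded pose from where the row before left it, along the tool's axes as they then stand; what a row does not reach is not made up. A row lasts 1/8 s, in which the tool goes at most 62.5 mm and 10.7 degrees, less where a joint would pass 70% of its speed; a pose out of reach is approached as far as the arm can. A call is refused whole if a number of a shift passes 62.5 or a number of a turn 10.7, either way. A call with a gripper value outside its range is refused whole. "claw" is the gripper command: -1 is shut, 1 is fully open, values between are in proportion, set as the call begins (left out, the last holds). The fingers move at their own pace and stop on an object; "newtons" is the grip in N (left out, the last holds). Time passes only in rows, so rows that do not move let the fingers close. It gives the time, the measured TCP pose, the force, the opening and the grip force at its end, in the units of the state.
- ctrl.sense(): the state, without advancing time (a new reading comes with each control period).
- vision.snapshot(name): name is "scene" or "side" or "wrist"; returns the picture (480x640x3 uint8, blue, green, red); there is no depth.
- vision.calibration(name): a dict with "fovy" (degrees; the focal length in pixels is half the picture's height over the tangent of half this angle, whatever the lens; pixels are square), "cx", "cy" (the principal point, pixels), "origin" and "rotation" of the camera in the world; the wrist camera has in their place "tool_from_camera" (4x4, takes a point from camera to tool coordinates, whose origin is the TCP and whose axes are the flange's). Camera axes: x right, y up, looking along -z (the intrinsics and any distortion apply to the point x, -y, -z); pixel columns grow to the right and rows downward; lengths in m; the calibration is good to about 2 mm. A picture is of the moment at which its call begins: read the wrist's pose just before it. calibration takes no time and is no camera call.
- ctrl.job_done(): hands the job in; it is judged then, once.
Trained networks look in the newest picture that a camera, given by its name, has taken for a name from the list of things; names that differ only in an ending like _2 or _b are one class to them, and where a whole thing is asked for, a point or a joint stands for the part that bears it (a point fixed in the world has none). Each returns a list of dicts, best first, with "p" (0 to 1); they miss things now and then, are a little off and sometimes report something else, mostly with a low value. They report only what shows in the picture. A call takes as long as a camera call.
- models.cut_out(camera, target): "region" (480x640 bool, what is visible of it) and "extent" ([left, top, width, height] as shares, 0 to 1, of the picture: columns of its width, rows of its height, round what is visible of it).
- models.pinpoint(camera, target): "centre" ([column, row] as shares, 0 to 1, of the picture: columns of its width, rows of its height: a listed point, or the origin of a listed thing).
The state is a dict: "time_s": time; "q": joint angles; "joint_vel": joint speeds; "joint_efforts": joint torques, N m; "position": TCP position; "ee_rot": TCP orientation; "contact_force": force on the tool from outside, world axes, zero at the start; "ft_torque": the same for the moment, N m; "grip_width": finger opening in m; "grasp_force": force on a finger pad.
Only numpy, scipy, OpenCV 4.12 (cv2) and the standard library are available. Lean on these libraries where they do the work, as an engineer would, in place of code of your own. Each camera call takes 0.05 s, during which the arm holds its last target. There are 200 camera calls.

## Working session

There is one attempt and no reset: what is moved stays moved. The work goes in short steps, Python scripts to look and compute and a tool call to move; the robot and the scene stay as the last step left them, time stands still between calls to the robot, and variables do not carry over. Pictures are saved under pics/ and viewed, at most 11 in all, crops included, and the job is handed in when it is done.

Besides the shell and the picture viewer there is one more tool, called after "Call:" by a JSON object that holds its "method" and its "body", one argument or row to a line. carry_out: Moves the arm, as the interface text tells. Its arguments: {"type":"object","properties":{"plan":{"type":"array","items":{"type":"number"}},"claw":{"type":"number"},"newtons":{"type":"number"}},"required":["plan"]}

```bash
mkdir -p pics
cat > h.py <<'E'
import numpy as np, cv2
from workcell import ctrl, vision, models
def ray(cam,u,v):
    c=vision.calibration(cam); f=240/np.tan(np.radians(c['fovy'])/2)
    d=np.array([(u-c['cx'])/f,-(v-c['cy'])/f,-1.0])
    return np.array(c['origin']),np.array(c['rotation'])@d
def at_z(cam,u,v,z):
    o,d=ray(cam,u,v); return o+d*(z-o[2])/d[2]
def proj(cam,P):
    c=vision.calibration(cam); f=240/np.tan(np.radians(c['fovy'])/2)
    p=(np.atleast_2d(P)-np.array(c['origin']))@np.array(c['rotation'])
    return np.stack([c['cx']+f*p[:,0]/-p[:,2], c['cy']-f*p[:,1]/-p[:,2]],1)
E
python3 - <<'E'
from h import *
for cam in ['scene','side']:
    im=vision.snapshot(cam); cv2.imwrite(f'pics/{cam}0.png',im)
    print(cam,vision.calibration(cam))
    for t in ['carton','rail','stop','dispenser','small_carton','bowl']:
        c=models.cut_out(cam,t); p=models.pinpoint(cam,t)
        for r in c[:2]: print(t,'cut',round(r['p'],2),np.round(np.array(r['extent'])*[640,480,640,480]))
        for r in p[:2]:
            uv=np.array(r['centre'])*[640,480]; print(t,'pt',round(r['p'],2),uv.round(1),at_z(cam,*uv,0).round(3))
E
```

```text
scene {'fovy': 49.42034877707219, 'cx': 315.12116218739783, 'cy': 241.43930636286692, 'origin': array([ 1.17788204, -0.5215467 ,  0.88749327]), 'rotation': array([0.34520486, 0.15908431, 0.38243934, 0.84217928])}
carton cut 0.95 [281. 208.  79.  65.]Traceback (most recent call last):
  File "<stdin>", line 9, in <module>
  File "h.py", line 8, in at_z
    o,d=ray(cam,u,v); return o+d*(z-o[2])/d[2]
        ~~~^^^^^^^^^
  File "h.py", line 6, in ray
    return np.array(c['origin']),np.array(c['rotation'])@d
                                 ~~~~~~~~~~~~~~~~~~~~~~~^~
ValueError: matmul: Input operand 1 has a mismatch in its core dimension 0, with gufunc signature (n?,k),(k,m?)->(n?,m?) (size 3 is different from 4)
```

```bash
sed -i "s/^import numpy.*/&\nfrom scipy.spatial.transform import Rotation as R/; s/np.array(c\['rotation'\])/R.from_quat(c['rotation']).as_matrix()/" h.py
python3 - <<'E'
from h import *
print(vision.calibration('wrist'))
ims=[]
for cam in ['scene','side']:
    im=vision.snapshot(cam); cv2.imwrite(f'pics/{cam}0.png',im); print(cam,vision.calibration(cam))
    for t in ['carton','rail','stop','dispenser','small_carton','bowl']:
        c=models.cut_out(cam,t); p=models.pinpoint(cam,t)
        for r in c[:2]: print(t,'cut',round(r['p'],2),np.round(np.array(r['extent'])*[640,480,640,480]))
        for r in p[:2]:
            uv=np.array(r['centre'])*[640,480]; print(t,'pt',round(r['p'],2),uv.round(1),at_z(cam,*uv,0).round(3))
E
```

```text
{'fovy': 59.098221879840686, 'cx': 326.59743058266594, 'cy': 232.84616325129448, 'tool_from_camera': array([[-7.08273601e-05,  9.71018656e-01,  2.39003691e-01,
         6.96159109e-02],
       [ 9.99999290e-01, -2.15533346e-04,  1.17200788e-03,
         5.09036368e-04],
       [ 1.18955478e-03,  2.39003605e-01, -9.71017951e-01,
        -1.73357862e-01],
       [ 0.00000000e+00,  0.00000000e+00,  0.00000000e+00,
         1.00000000e+00]])}
scene {'fovy': 49.42034877707219, 'cx': 315.12116218739783, 'cy': 241.43930636286692, 'origin': array([ 1.17788204, -0.5215467 ,  0.88749327]), 'rotation': array([0.34520486, 0.15908431, 0.38243934, 0.84217928])}
carton cut 0.68 [281. 207.  78.  65.]
carton pt 0.56 [319.6 242.8] [0.524 0.057 0.   ]
rail cut 0.78 [263. 221. 176. 144.]
rail pt 0.79 [353.2 282.4] [0.666 0.032 0.   ]
stop cut 0.95 [221. 294.  46.  51.]
stop pt 0.96 [244.5 326.7] [ 0.604 -0.219  0.   ]
dispenser cut 0.72 [376. 191.  48.  42.]
dispenser pt 0.77 [397.8 217. ] [0.586 0.265 0.   ]
small_carton cut 0.79 [356. 144.  19.  35.]
small_carton pt 0.63 [361.1 167.1] [0.379 0.34  0.   ]
bowl cut 0.68 [120. 271.  54.  46.]
side {'fovy': 46.48843963424528, 'cx': 316.28801967871743, 'cy': 245.50731174662008, 'origin': array([0.088727  , 0.88541695, 0.6910897 ]), 'rotation': array([-0.1131163 ,  0.46870431,  0.85223063, -0.20303675])}
carton cut 0.96 [264. 240.  86.  73.]
carton pt 0.97 [310.6 283.6] [0.527 0.051 0.   ]
rail cut 0.84 [172. 202. 135. 124.]
rail pt 0.62 [259.8 259.9] [0.669 0.023 0.   ]
stop cut 0.77 [312. 201.  49.  23.]
stop pt 0.6 [336.6 221.7] [ 0.588 -0.208  0.   ]
dispenser cut 0.61 [189. 300.  75.  52.]
dispenser pt 0.61 [226.4 332.4] [0.596 0.257 0.   ]
small_carton cut 0.58 [289. 361.  44.  56.]
small_carton pt 0.86 [310.5 403.1] [0.379 0.337 0.   ]
bowl pt 0.58 [417.4 216. ] [ 0.419 -0.325  0.   ]
```

View pics/scene0.png

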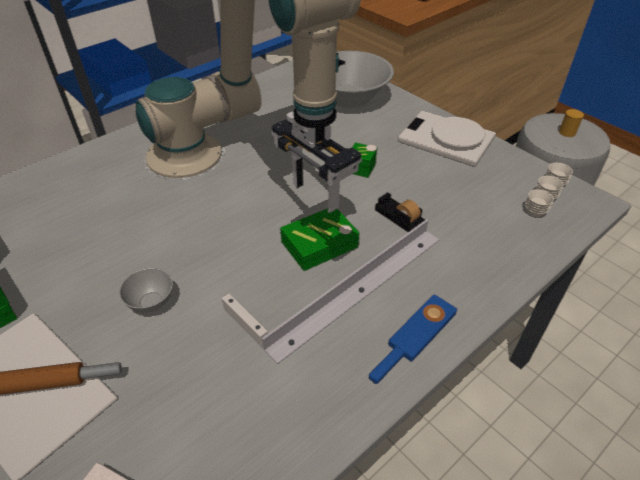

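View pics/side0.png

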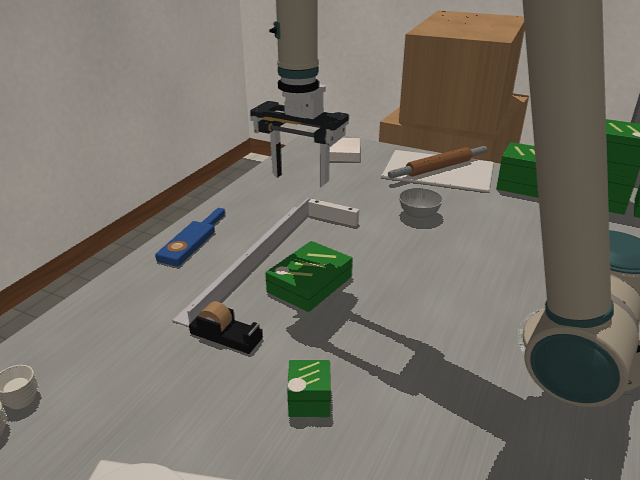

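```bash
cat >> h.py <<'E'
from scipy.optimize import minimize
def wcal():
    c=vision.calibration('wrist'); s=ctrl.sense(); T=np.eye(4)
    T[:3,:3]=R.from_quat(s['ee_rot']).as_matrix(); T[:3,3]=s['position']
    return T@c['tool_from_camera']
W=[None]
def cam_pose(cam):
    c=vision.calibration(cam); f=240/np.tan(np.radians(c['fovy'])/2)
    if cam=='wrist': M=W[0]; return c,f,M[:3,3],M[:3,:3]
    return c,f,np.array(c['origin']),R.from_quat(c['rotation']).as_matrix()
def ray(cam,u,v):
    c,f,o,Rm=cam_pose(cam); return o,Rm@np.array([(u-c['cx'])/f,-(v-c['cy'])/f,-1.0])
def proj(cam,P):
    c,f,o,Rm=cam_pose(cam); p=(np.atleast_2d(P)-o)@Rm
    return np.stack([c['cx']+f*p[:,0]/-p[:,2], c['cy']-f*p[:,1]/-p[:,2]],1)
def box(p,x0,x1,y0,y1,h,z0=0):
    g=np.array([[x,y,z] for x in(x0,x1) for y in(y0,y1) for z in(z0,h)])
    c,s=np.cos(p[2]),np.sin(p[2])
    return np.c_[p[0]+c*g[:,0]-s*g[:,1],p[1]+s*g[:,0]+c*g[:,1],g[:,2]]
def mask(cam,boxes):
    m=np.zeros((480,640),np.float32)
    for b in boxes:
        q=cv2.convexHull(np.round(proj(cam,b)*16).astype(np.int32))
        t=np.zeros((480,640),np.uint8); cv2.fillConvexPoly(t,q,255,cv2.LINE_AA,4); m=np.maximum(m,t/255.)
    return m
def snap(cam):
    if cam=='wrist': W[0]=wcal()
    return vision.snapshot(cam)
def region(cam,t,pmin=.4):
    r=models.cut_out(cam,t); return r[0]['region'].astype(np.float32) if r and r[0]['p']>pmin else None
def cost(bx,regs):
    e=0
    for cam,r in regs.items():
        m=mask(cam,bx); e+=1-np.minimum(m,r).sum()/np.maximum(m,r).sum()
    return e/len(regs)
def fit(f,p0,d):
    p0=np.array(p0,float); best=None
    for k in range(2):
        S=np.vstack([p0]+[p0+np.eye(len(p0))[i]*d[i] for i in range(len(p0))])
        r=minimize(f,p0,method='Nelder-Mead',options=dict(initial_simplex=S,xatol=1e-5,fatol=1e-5,maxiter=400)); p0=r.x
    return r.x,r.fun
CB=lambda p:[box(p,-.055,.055,-.075,.075,.05)]
E
cat > fit0.py <<'E'
from h import *
regs={};im={}
for cam in ['scene','side','wrist']:
    im[cam]=snap(cam)
    for t in ['carton','rail','stop']:
        r=region(cam,t)
        if r is not None: regs.setdefault(t,{})[cam]=r; print(cam,t,int(r.sum()))
cv2.imwrite('pics/wrist0.png',im['wrist'])
for sub in (['scene','side'],['wrist'],['scene','side','wrist']):
    g={c:r for c,r in regs['carton'].items() if c in sub}
    if g:
        b=min((fit(lambda p:cost(CB(p),g),[.525,.053,y],[.02,.02,.15]) for y in(-.25,0,.25)),key=lambda t:t[1]); print('carton',sub,b[0].round(4),round(b[1],3))
cp=b[0]
SB=lambda p:[box(p,-.065,.065,-.01,.01,.04)]
g={c:r for c,r in regs['stop'].items() if c!='wrist'}
b=fit(lambda p:cost(SB(p),g),[.597,-.214,0],[.02,.02,.1]); print('stop',b[0].round(4),round(b[1],3))
sp=b[0]
RB=lambda p:[box(p,0,.005,-.25,.25,.04),box(p,0,abs(p[3]),-.25,.25,.004)]
g={c:r for c,r in regs['rail'].items() if c!='wrist'}
b=fit(lambda p:cost(RB(p),g),[.667,.028,0,.04],[.02,.02,.05,.01]); print('rail',b[0].round(4),round(b[1],3))
rp=b[0]
for c in im:
    for bx,col in ((CB(cp),(0,0,255)),(SB(sp),(255,0,0)),(RB(rp),(0,255,255))):
        for q in bx: cv2.polylines(im[c],[cv2.convexHull(proj(c,q).round().astype(np.int32))],True,col,1)
out=np.vstack([np.hstack([cv2.resize(im['scene'][170:370,200:460],(400,308)),cv2.resize(im['side'][170:370,150:410],(400,308))]),np.hstack([cv2.resize(im['wrist'],(390,292)),np.zeros((292,410,3),np.uint8)])])
cv2.imwrite('pics/fit0.png',out)
E
python3 fit0.py
```

```text
scene carton 3210
scene rail 5515
scene stop 936
side carton 3968
side rail 2829
side stop 796
wrist carton 27775
wrist rail 16628
wrist stop 4901
carton ['scene', 'side'] [ 0.5285  0.0518 -0.1772] 0.058
carton ['wrist'] [ 0.5283  0.0532 -0.1828] 0.012Traceback (most recent call last):
  File "fit0.py", line 12, in <module>
    b=min((fit(lambda p:cost(CB(p),g),[.525,.053,y],[.02,.02,.15]) for y in(-.25,0,.25)),key=lambda t:t[1]); print('carton',sub,b[0].round(4),round(b[1],3))
  File "fit0.py", line 12, in <genexpr>
    b=min((fit(lambda p:cost(CB(p),g),[.525,.053,y],[.02,.02,.15]) for y in(-.25,0,.25)),key=lambda t:t[1]); print('carton',sub,b[0].round(4),round(b[1],3))
           ~~~^^^^^^^^^^^^^^^^^^^^^^^^^^^^^^^^^^^^^^^^^^^^^^^^^^^^
  File "h.py", line 53, in fit
    r=minimize(f,p0,method='Nelder-Mead',options=dict(initial_simplex=S,xatol=1e-5,fatol=1e-5,maxiter=400)); p0=r.x
    res = _minimize_neldermead(fun, x0, args, callback, bounds=bounds,
                               **options)
    fsim[j] = func(sim[j])
              ~~~~^^^^^^^^
    fx = function(np.copy(x), *(wrapper_args + args))
  File "fit0.py", line 12, in <lambda>
    b=min((fit(lambda p:cost(CB(p),g),[.525,.053,y],[.02,.02,.15]) for y in(-.25,0,.25)),key=lambda t:t[1]); print('carton',sub,b[0].round(4),round(b[1],3))
                        ~~~~^^^^^^^^^
  File "h.py", line 47, in cost
    m=mask(cam,bx); e+=1-np.minimum(m,r).sum()/np.maximum(m,r).sum()
  File "h.py", line 36, in mask
    q=cv2.convexHull(np.round(proj(cam,b)*16).astype(np.int32))
                              ~~~~^^^^^^^
  File "h.py", line 27, in proj
    c,f,o,Rm=cam_pose(cam); p=(np.atleast_2d(P)-o)@Rm
             ~~~~~~~~^^^^^
  File "h.py", line 21, in cam_pose
    c=vision.calibration(cam); f=240/np.tan(np.radians(c['fovy'])/2)
ValueError: time passes only in moves, steps and waits
```

```bash
sed -i "s/^def cam_pose(cam):/import functools\ncal=functools.lru_cache(vision.calibration)\n&/" h.py; sed -i "/^def cam_pose/,\$s/vision.calibration(cam)/cal(cam)/" h.py
sed -i "s/for c,r in regs\['stop'\].items() if c!='wrist'/for c,r in regs['stop'].items()/; s/for c,r in regs\['rail'\].items() if c!='wrist'/for c,r in regs['rail'].items()/" fit0.py
python3 fit0.py; python3 -c "
from h import *
s=ctrl.sense(); print(s['time_s'],s['position'],R.from_quat(s['ee_rot']).as_matrix().round(3),s['grip_width'])"
```

```text
scene carton 3093
scene rail 5663
scene stop 816
side carton 3837
side rail 2678
side stop 844
wrist carton 27871
wrist rail 16288
wrist stop 4983
carton ['scene', 'side'] [ 0.5281  0.0522 -0.1349] 0.088
carton ['wrist'] [ 0.5284  0.0531 -0.1825] 0.011
carton ['scene', 'side', 'wrist'] [ 0.5284  0.0532 -0.1823] 0.064
stop [ 0.6028 -0.2162 -0.0084] 0.197
rail [0.669  0.026  0.022  0.0422] 0.135
2.65 [ 5.75049650e-01 -1.71494150e-06  2.13492071e-01] [[-0.  1.  0.]
 [ 1.  0. -0.]
 [-0.  0. -1.]] 0.09390982798881185
```

View pics/fit0.png

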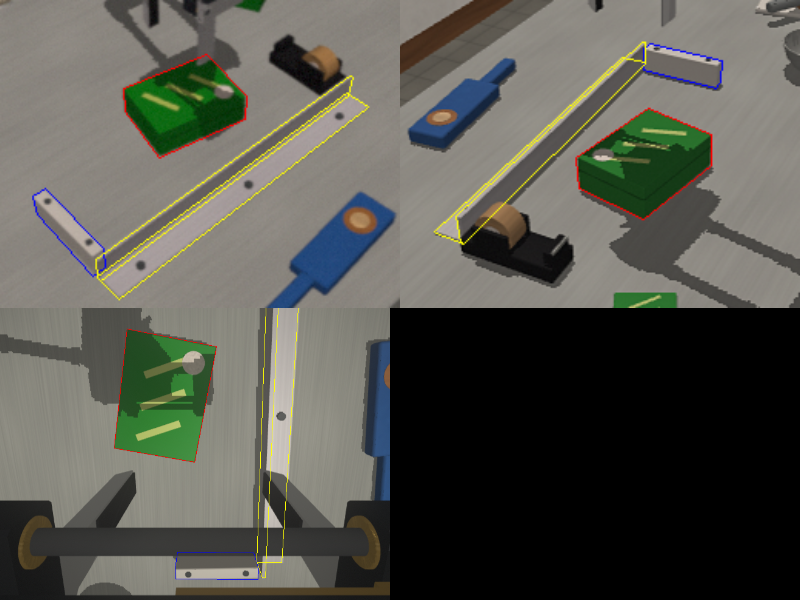

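```bash
cat > fit1.py <<'E'
from h import *
im=snap('wrist'); r=region('wrist','rail'); s=region('wrist','stop')
V=np.zeros((480,640),np.float32); V[:250]=1
def c(p,H=.04):
    m=mask('wrist',[box(p,0,.005,-.25,.25,.04),box(p,0,abs(p[3]),-.25,.25,.004)])*V; q=r*V
    return 1-np.minimum(m,q).sum()/np.maximum(m,q).sum()
b=fit(c,[.668,.028,0,.04],[.01,0.0001,.03,.01]); print(b[0].round(4),round(b[1],3))
p=b[0]
big=cv2.resize(im[0:300,380:540],None,fx=3,fy=3)[:600]
# edges along rows
g=cv2.cvtColor(im,cv2.COLOR_BGR2GRAY).astype(int)
for v in range(20,250,45): print(v,g[v,405:500:2], np.where(r[v])[0][[0,-1]] if r[v].any() else '')
print('foot front/top proj', proj('wrist',[[.668,y,z] for y in (.1,.2) for z in (0,.04)]).round(1))
for q in [box(p,0,.005,-.25,.25,.04),box(p,0,abs(p[3]),-.25,.25,.004)]: cv2.polylines(im,[cv2.convexHull(proj('wrist',q).round().astype(np.int32))],True,(0,255,255),1)
cv2.imwrite('pics/w1.png',np.hstack([big,cv2.resize(im[0:200,380:500],None,fx=3,fy=3)])[:600,:800])
E
python3 fit1.py
```

```text
[0.6685 0.0281 0.0217 0.0442] 0.016
20 [132 135 137 132 135 135 133 142 135 134 135  87  85  84  86  81  81  82
  83  80  81 140 166 165 165 171 170 170 169 170 168 164 170 169 167 166
 166 165 167 167 169 164 164 137 133 134 133 136] [435 489]
65 [137 136 134 138 138 137 142 138 137  95  88  87  87  86  83  82  83  83
  83  81 123 174 173 174 179 181 180 178 176 174 176 177 177 174 173 174
 172 175 176 178 172 158 137 139 139 140 144 136] [433 486]
110 [137 136 139 142 139 142 141 138 141  96  89  89  88  86  85  85  85  83
  83 129 184 184 183 189 190 185 185 184 183 184 187 182 180 182 182 182
 179 188 184 180 143 140 140 143 147 139 140 142] [431 484]
155 [140 142 146 142 142 142 140 142  89  90  89  90  90  86  85  86  86  84
 108 194 192 192 196 199 192 193 192 189 190 193 189 188 188 190 191 187
 193 186 178 144 143 145 145 143 144 146 143 145] [429 481]
200 [142 146 143 144 141 142 142 142  91  91  91  92  86  86  88  86  86 110
 199 199 198 202 204 197 198 196 194 195 198 193 193 192 197 194 194 192
 191 149 144 145 146 145 144 148 145 145 148 145] [428 478]
245 [144 146 145 139 142 142 142  91  90  91  91  87  87  87  87  86 110 198
 199 199 204 203 198 198 198 194 198 198 195 194 194 198 194 196 190 186
 142 145 145 143 140 146 141 145 145 145 145 146] [426 476]
foot front/top proj [[433.4  92.7]
 [445.9  88.4]
 [440.8 -36.4]
 [455.2 -57.4]]
```

View pics/w1.png

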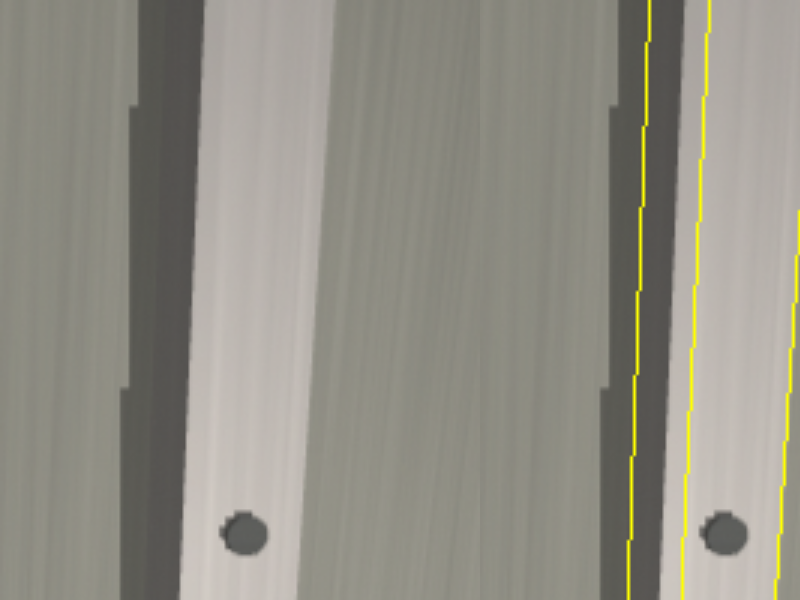

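Run:
```python
from h import *
im=snap('wrist'); g=cv2.GaussianBlur(cv2.cvtColor(im,cv2.COLOR_BGR2GRAY),(3,3),0).astype(float)
P=[]
for v in range(5,255,5):
    d=np.diff(g[v,425:465]); k=int(d.argmax()); w=d[max(k-2,0):k+3]; u=425+np.average(np.arange(max(k-2,0),k+3)[:len(w)],weights=np.clip(w,0,None))+.5
    P.append(at_z('wrist',u,v,.04)[:2])
P=np.array(P); a,b=np.polyfit(P[:,1],P[:,0],1); print('rail front line x=%.4f + %.4f*y'%(b,a),'res',np.std(P[:,0]-a*P[:,1]-b), 'yaw',-np.arctan(a))
# stop: inner face top edge
r=region('wrist','stop'); ys,xs=np.where(r); print(xs.min(),xs.max(),ys.min(),ys.max())
for u in range(xs.min()+5,xs.max(),15): 
    c=np.where(r[:,u])[0]; print(u,c.min(),c.max(),at_z('wrist',u,c.min(),0).round(4)[:2],at_z('wrist',u,c.max(),.04).round(4)[:2], end=' ')
    print(g[c.min()-3:c.max()+6,u].astype(int))
```

```text
rail front line x=0.6687 + -0.0217*y res 3.502581535515652e-05 yaw 0.021729291279929754Traceback (most recent call last):
  File "<stdin>", line 9, in <module>
ValueError: Calling nonzero on 0d arrays is not allowed. Use np.atleast_1d(scalar).nonzero() instead.
```

Call:
{"method": "carry_out", "body": {
  "plan": [17, -32, 0, 0, 0, 0, 17, -32, 0, 0, 0, 0, 17, -32, 0, 0, 0, 0, 17, -32, 0, 0, 0, 0, 0, 0, 0, 0, 0, -10, 0, 0, 0, 0, 0, -10, 0, 0, 0, 0, 0, -10, 0, 0, 0, 0, 0, -10, 0, 0, 0, 0, 0, -10, 0, 0, 0, 0, 0, -10, 0, 0, 0, 0, 0, -10, 0, 0, 0, 0, 0, -9.5]
}}

```text
time_s: 4.4
position: [0.447, 0.068, 0.2136]
ee_rot: [0.089, 0.996, 0.0, 0.0]
contact_force: [-0.4, 0.4, -0.1]
grip_width: 0.0942
grasp_force: 0.0
```

```bash
cat > chk.py <<'E'
from h import *
import sys
x0=[float(v) for v in sys.argv[1:4]]
im=snap('wrist'); s=ctrl.sense(); print('t',s['time_s'],'tcp',np.round(s['position'],4)); r=region('wrist','carton')
M=R.from_quat(s['ee_rot']).as_matrix(); print('tool y yaw deg',np.degrees(np.arctan2(M[1,1],M[0,1])).round(2),'F',np.round(s['contact_force'],1))
b=fit(lambda p:cost(CB(p),{'wrist':r}),x0,[.01,.01,.05]); p=b[0]
a=.0217; O=np.array([.6681,.026]); d=p[:2]-O
print('carton',p.round(4),'cost',round(b[1],3),'| rail frame',round(d[0]*np.cos(a)+d[1]*np.sin(a),4),round(-d[0]*np.sin(a)+d[1]*np.cos(a),4),'yaw',round(p[2]-a,4))
if len(sys.argv)>4: cv2.imwrite('pics/'+sys.argv[4],im)
E
python3 chk.py .528 .053 -.18
```

```text
t 4.45 tcp [0.447  0.0679 0.2136]
tool y yaw deg 80.01 F [ 0.5 -0.2 -0.4]
carton [ 0.5282  0.0532 -0.1865] cost 0.077 | rail frame -0.1392 0.0302 yaw -0.2082
```

Call:
{"method": "carry_out", "body": {
  "plan": [0, 0, 40, 0, 0, 0, 0, 0, 40, 0, 0, 0, 0, 0, 40, 0, 0, 0, 0, 0, 40, 0, 0, 0, 0, 0, 25, 0, 0, 0, 0, 0, 10, 0, 0, 0, 0, 0, 0, 0, 0, 0]
}}

```text
time_s: 5.38
position: [0.4471, 0.068, 0.0184]
ee_rot: [0.092, 0.996, -0.0, -0.0]
contact_force: [0.1, 0.3, 0.1]
grip_width: 0.0942
grasp_force: 0.0
```

Call:
{"method": "carry_out", "body": {
  "plan": [-10, 0, 0, 0, 0, 0, -8, 0, 0, 0, 0, 0, -8, 0, 0, 0, 0, -1.5, -8, 0, 0, 0, 0, -1.5, -8, 0, 0, 0, 0, -1.5, -8, 0, 0, 0, 0, -1.5, -8, 0, 0, 0, 0, -1.5, -8, 0, 0, 0, 0, -1.5, -8, 0, 0, 0, 0, -1.5, -8, 0, 0, 0, 0, -1.2, 0, 0, 0, 0, 0, 0]
}}

```text
time_s: 6.75
position: [0.53, 0.0589, 0.0185]
ee_rot: [-0.011, 1.0, 0.0, 0.001]
contact_force: [-0.1, 0.3, 0.5]
grip_width: 0.094
grasp_force: 0.0
```

```bash
python3 chk.py .60 .047 0 w2.png
```

```text
t 6.8 tcp [0.5295 0.0589 0.0185]
tool y yaw deg 91.2 F [-0.2  0.4 -0.6]
carton [0.5979 0.0595 0.0206] cost 0.495 | rail frame -0.0695 0.035 yaw -0.0011
```

View pics/w2.png

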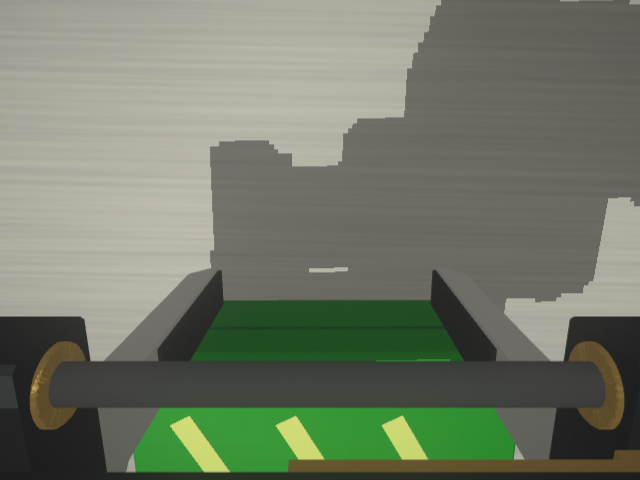

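Call:
{"method": "carry_out", "body": {
  "plan": [20, 0, 0, 0, 0, 0, 5, 0, -40, 0, 0, 0, 0, 0, -40, 0, 0, 0, 0, 0, -13, 0, 0, 10, 0, 0, -13, 0, 0, 10, 0, 0, -13, 0, 0, 10, 0, 0, -13, 0, 0, 10, 0, 0, -13, 0, 0, 10, 0, 0, -13, 0, 0, 10, 0, 0, -13, 0, 0, 10, 0, 0, -13, 0, 0, 10, 0, 0, -13, 0, 0, 10],
  "claw": 0.28
}}

```text
time_s: 8.35
position: [0.5033, 0.0584, 0.216]
ee_rot: [0.702, 0.712, 0.0, 0.0]
contact_force: [0.8, 0.7, -0.3]
grip_width: 0.0601
grasp_force: 0.0
```

```bash
python3 chk.py .595 .058 0.02
```

```text
t 8.4 tcp [0.5045 0.0584 0.2177]
tool y yaw deg 0.67 F [-0.   0.8  0.3]
carton [0.5955 0.06   0.0273] cost 0.072 | rail frame -0.0719 0.0356 yaw 0.0056
```

Call:
{"method": "carry_out", "body": {
  "plan": [35, 30, 0, 0, 0, 0, 35, 30, 0, 0, 0, 0, 36, 30, 0, 0, 0, 0, 0, 0, 0, 0, 0, 0, 0, 0, 40, 0, 0, 0, 0, 0, 40, 0, 0, 0, 0, 0, 40, 0, 0, 0, 0, 0, 40, 0, 0, 0, 0, 0, 28, 0, 0, 0, 0, 0, 12, 0, 0, 0, 0, 0, 0, 0, 0, 0]
}}

```text
time_s: 9.82
position: [0.5904, 0.1657, 0.0151]
ee_rot: [0.699, 0.715, -0.001, -0.0]
contact_force: [0.7, 0.2, 0.3]
grip_width: 0.0603
grasp_force: 0.0
```

Call:
{"method": "carry_out", "body": {
  "plan": [-8, 0, 0, 0, 0, 0, -8, 0, 0, 0, 0, 0, -14, 0, 0, 0, 0, 0, -16, 0, 0, 0, 0, 0, -16, 0, 0, 0, 0, 0, -16, 0, 0, 0, 0, 0, -16, 0, 0, 0, 0, 0, -16, 0, 0, 0, 0, 0, -16, 0, 0, 0, 0, 0, -16, 0, 0, 0, 0, 0, -10, 0, 0, 0, 0, 0, -8, 0, 0, 0, 0, 0]
}}

```text
time_s: 11.32
position: [0.5944, 0.0056, 0.0154]
ee_rot: [0.7, 0.714, -0.0, -0.0]
contact_force: [-0.4, 1.0, 1.6]
grip_width: 0.06
grasp_force: 0.9
```

```bash
cat > chk2.py <<'E'
from h import *
import sys
x0=[float(v) for v in sys.argv[1:4]]; a=.0217; O=np.array([.6681,.026])
s=ctrl.sense(); print('t',s['time_s'],'tcp',np.round(s['position'],4),'F',np.round(s['contact_force'],1))
regs={};im={}
for cam in ('scene','side'): im[cam]=snap(cam); regs[cam]=region(cam,'carton',.3)
regs={c:r for c,r in regs.items() if r is not None}
for g in [{c:r} for c,r in regs.items()]+[regs]:
    b=fit(lambda p:cost(CB(p),g),x0,[.01,.01,.05]); p=b[0]; d=p[:2]-O
    print(list(g),p.round(4),round(b[1],3),'| rail frame',round(d[0]*np.cos(a)+d[1]*np.sin(a),4),round(-d[0]*np.sin(a)+d[1]*np.cos(a),4),'yaw',round(p[2]-a,4))
cv2.imwrite('pics/'+sys.argv[4],np.hstack([cv2.resize(im['scene'][220:360,200:340],(400,400),interpolation=cv2.INTER_CUBIC),cv2.resize(im['side'][170:310,230:370],(400,400),interpolation=cv2.INTER_CUBIC)]))
E
python3 chk2.py .595 -.09 0.02 p1.png
```

```text
t 11.325 tcp [0.5944 0.0056 0.0154] F [-0.4  1.   1.6]
['scene'] [ 0.5943 -0.0763  0.0179] 0.096 | rail frame -0.076 -0.1006 yaw -0.0038
['side'] [ 0.5949 -0.0811  0.0706] 0.462 | rail frame -0.0755 -0.1054 yaw 0.0489
['scene', 'side'] [ 0.5947 -0.0769  0.0593] 0.281 | rail frame -0.0756 -0.1013 yaw 0.0376
```

View pics/p1.png

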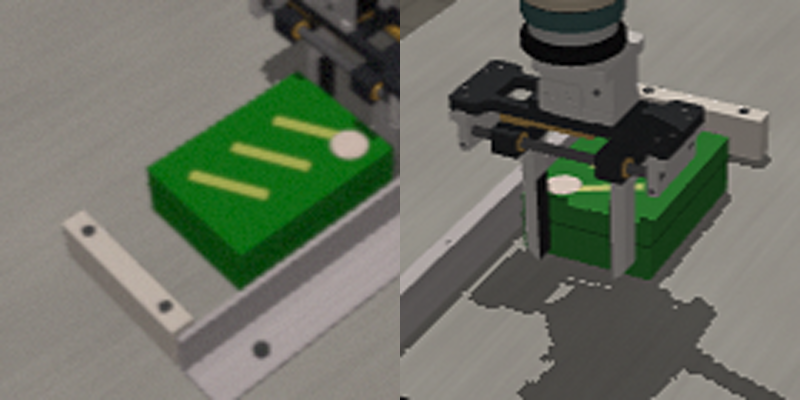

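Call:
{"method": "carry_out", "body": {
  "plan": [-8, 0, 0, 0, 0, 0, -10, 0, 0, 0, 0, 0, -10, 0, 0, 0, 0, 0, -8, 0, 0, 0, 0, 0, -6, 0, 0, 0, 0, 0, -4, 0, 0, 0, 0, 0, -2, 0, 0, 0, 0, 0]
}}

```text
time_s: 12.4
position: [0.5954, -0.042, 0.0155]
ee_rot: [0.7, 0.714, 0.0, -0.0]
contact_force: [0.3, 0.0, -0.3]
grip_width: 0.0598
grasp_force: 0.5
```

```bash
python3 chk2.py .595 -.125 0.02 p2.png
```

```text
t 12.4 tcp [ 0.5954 -0.042   0.0155] F [ 0.3  0.  -0.3]
['scene'] [ 0.5911 -0.1183  0.0279] 0.129 | rail frame -0.0801 -0.1426 yaw 0.0062
['side'] [ 0.5956 -0.1304  0.1218] 0.471 | rail frame -0.0759 -0.1547 yaw 0.1001
['scene', 'side'] [ 0.5945 -0.1232  0.0925] 0.306 | rail frame -0.0768 -0.1476 yaw 0.0708
```

View pics/p2.png

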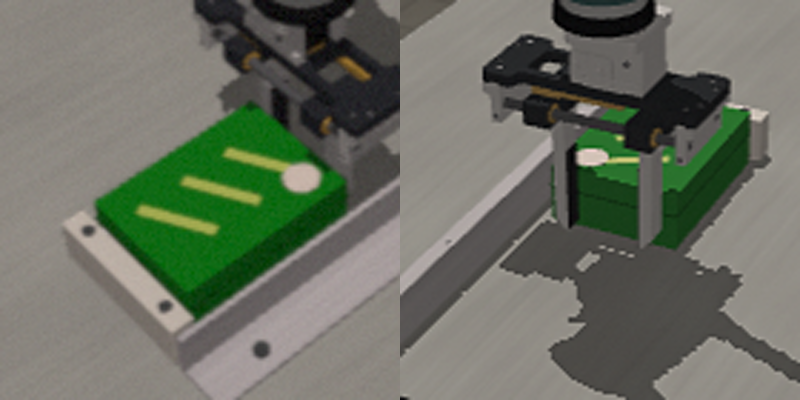

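Call:
{"method": "carry_out", "body": {
  "plan": [-2, 0, 0, 0, 0, 0, -2, 0, 0, 0, 0, 0, -1, 0, 0, 0, 0, 0, 0, 0, 0, 0, 0, 0]
}}

```text
time_s: 13.1
position: [0.5957, -0.0465, 0.0157]
ee_rot: [0.7, 0.714, 0.0, -0.0]
contact_force: [0.1, 2.4, 1.6]
grip_width: 0.0597
grasp_force: 1.4
```

Call:
{"method": "carry_out", "body": {
  "plan": [-1, 0, 0, 0, 0, 0, -1, 0, 0, 0, 0, 0, 0, 0, 0, 0, 0, 0]
}}

```text
time_s: 13.48
position: [0.5956, -0.0465, 0.0157]
ee_rot: [0.7, 0.714, 0.001, -0.001]
contact_force: [0.1, 8.7, 3.9]
grip_width: 0.0601
grasp_force: 4.3
```

Call:
{"method": "carry_out", "body": {
  "plan": [15, 0, 0, 0, 0, 0, 13, 0, -40, 0, 0, 0, 0, 0, -40, 0, 0, 0, 0, 0, -20, 0, 0, -10, 0, 0, 0, 0, 0, -10, 0, 0, 0, 0, 0, -10, 0, 0, 0, 0, 0, -10, 0, 0, 0, 0, 0, -10, 0, 0, 0, 0, 0, -10, 0, 0, 0, 0, 0, -10, 0, 0, 0, 0, 0, -10, 0, 0, 0, 0, 0, -10]
}}

```text
time_s: 14.98
position: [0.5948, -0.021, 0.1152]
ee_rot: [-0.014, 1.0, -0.001, -0.0]
contact_force: [-0.2, -0.7, 0.2]
grip_width: 0.0599
grasp_force: 0.0
```

Call:
{"method": "carry_out", "body": {
  "plan": [22, -29, 0, 0, 0, 0, 22, -29, 0, 0, 0, 0, 22, -28, 0, 0, 0, 0, 20, -28, 0, 0, 0, 0, 0, 0, 0, 0, 0, 0]
}}

```text
time_s: 15.6
position: [0.5102, -0.138, 0.1154]
ee_rot: [-0.009, 1.0, -0.001, -0.0]
contact_force: [0.3, -0.1, -0.3]
grip_width: 0.0604
grasp_force: 0.0
```

```bash
python3 chk.py .595 -.132 0.02
```

```text
t 15.65 tcp [ 0.5111 -0.1371  0.1155]
tool y yaw deg 91.09 F [-1.  -0.  -0.1]
carton [ 0.5995 -0.1301  0.0124] cost 0.441 | rail frame -0.072 -0.1546 yaw -0.0093
```

Call:
{"method": "carry_out", "body": {
  "plan": [0, 0, 40, 0, 0, 0, 0, 0, 35, 0, 0, 0, 0, 0, 22, 0, 0, 0, 0, 0, 0, 0, 0, 0, -10, 0, 0, 0, 0, 0, -8, 0, 0, 0, 0, 0, -5, 0, 0, 0, 0, 0, -5, 0, 0, 0, 0, 0, -4, 0, 0, 0, 0, 0, -2, 0, 0, 0, 0, 0, -2, 0, 0, 0, 0, 0, 0, 0, 0, 0, 0, 0]
}}

```text
time_s: 17.2
position: [0.5477, -0.1358, 0.0184]
ee_rot: [-0.01, 1.0, 0.0, 0.0]
contact_force: [-1.0, 0.7, 1.3]
grip_width: 0.0605
grasp_force: 0.5
```

Call:
{"method": "carry_out", "body": {
  "plan": [-2, 0, 0, 0, 0, 0, -1, 0, 0, 0, 0, 0, -1, 0, 0, 0, 0, 0, -1, 0, 0, 0, 0, 0, 0, 0, 0, 0, 0, 0]
}}

```text
time_s: 17.82
position: [0.5514, -0.1357, 0.0184]
ee_rot: [-0.011, 1.0, 0.0, -0.001]
contact_force: [-4.8, -0.7, 3.4]
grip_width: 0.0603
grasp_force: 2.5
```

Call:
{"method": "carry_out", "body": {
  "plan": [-1, 0, 0, 0, 0, 0, -0.5, 0, 0, 0, 0, 0, 0, 0, 0, 0, 0, 0]
}}

```text
time_s: 18.2
position: [0.5514, -0.1357, 0.0184]
ee_rot: [-0.011, 1.0, 0.0, -0.002]
contact_force: [-8.3, -2.0, 5.8]
grip_width: 0.0603
grasp_force: 4.0
```

Call:
{"method": "carry_out", "body": {
  "plan": [15, 0, 0, 0, 0, 0, 20, 0, -10, 0, 0, 0, 20, 0, -45, 0, 0, 0, 20, 0, -45, 0, 0, 0, 20, 0, -45, 0, 0, 0, 20, 0, -40, 0, 0, 0, 0, 0, 0, 0, 0, 0]
}}

```text
time_s: 19.08
position: [0.4394, -0.1387, 0.2071]
ee_rot: [-0.01, 1.0, -0.002, 0.004]
contact_force: [0.2, 0.2, -0.5]
grip_width: 0.0599
grasp_force: 0.0
```

```bash
python3 chk2.py .611 -.132 0.02 p3.png; python3 chk.py .611 -.132 0.02 w3.png
```

```text
t 19.075 tcp [ 0.4394 -0.1387  0.2071] F [ 0.2  0.2 -0.5]
['scene'] [ 0.5933 -0.115   0.0146] 0.22 | rail frame -0.0779 -0.1394 yaw -0.0071
['side'] [ 0.616  -0.1325  0.0537] 0.069 | rail frame -0.0556 -0.1574 yaw 0.032
['scene', 'side'] [ 0.6134 -0.1284  0.0509] 0.16 | rail frame -0.058 -0.1532 yaw 0.0292
t 19.325 tcp [ 0.4385 -0.1376  0.202 ]
tool y yaw deg 91.2 F [ 0.4 -0.8 -0.1]
carton [ 0.6168 -0.1298  0.0292] cost 0.445 | rail frame -0.0546 -0.1547 yaw 0.0075
```

View pics/w3.png

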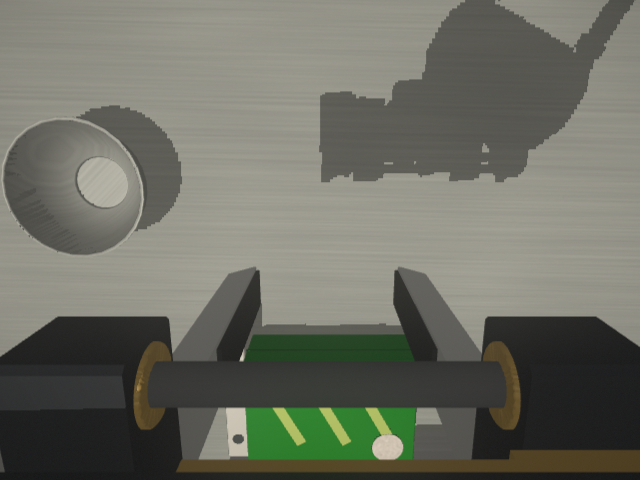

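View pics/p3.png

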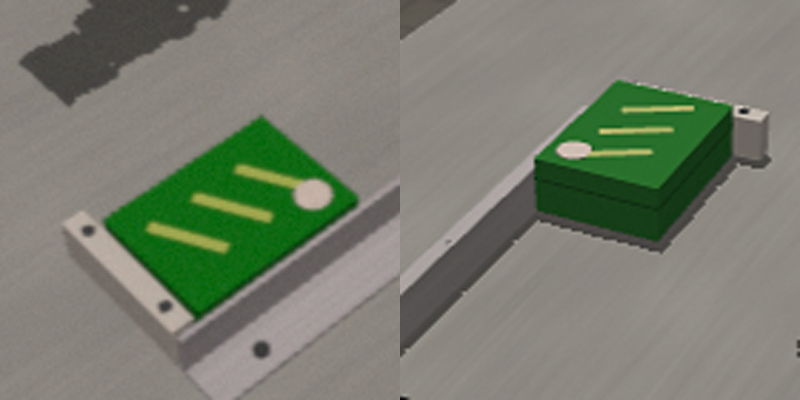

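Call:
{"method": "carry_out", "body": {
  "plan": [0, 0, 0, 0, 0, 10, 0, 0, 0, 0, 0, 10, 0, 0, 0, 0, 0, 10, 0, 0, 0, 0, 0, 10, 0, 0, 0, 0, 0, 10, 0, 0, 0, 0, 0, 10, 0, 0, 0, 0, 0, 10, 0, 0, 0, 0, 0, 10, 0, 0, 0, 0, 0, 10, 0, 0, 0, 0, 0, 0]
}}

```text
time_s: 20.62
position: [0.4389, -0.1378, 0.2023]
ee_rot: [0.699, 0.715, -0.0, -0.001]
contact_force: [-0.5, 0.5, -0.5]
grip_width: 0.0602
grasp_force: 0.0
```

Call:
{"method": "carry_out", "body": {
  "plan": [24, 35, 0, 0, 0, 0, 24, 35, 0, 0, 0, 0, 24, 35, 0, 0, 0, 0, 24, 35, 0, 0, 0, 0, 22, 35, 0, 0, 0, 0, 0, 0, 0, 0, 0, 0, 0, 0, 0, 0, 0, 0]
}}

```text
time_s: 21.5
position: [0.6106, -0.0165, 0.2025]
ee_rot: [0.699, 0.715, -0.001, -0.001]
contact_force: [-0.0, -0.1, 0.1]
grip_width: 0.06
grasp_force: 0.0
```

```bash
python3 chk.py .614 -.132 0.02 w4.png
```

```text
t 21.55 tcp [ 0.6104 -0.0168  0.2029]
tool y yaw deg 1.26 F [-0.5 -0.4 -0.1]
carton [ 0.6161 -0.1303  0.022 ] cost 0.291 | rail frame -0.0554 -0.1552 yaw 0.0003
```

View pics/w4.png

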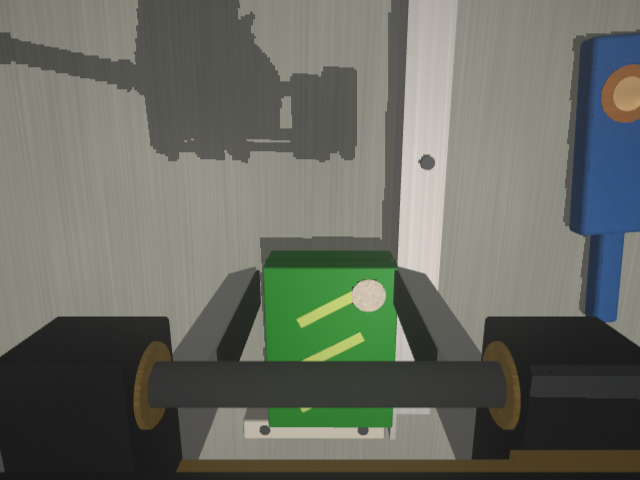

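Call:
{"method": "carry_out", "body": {
  "plan": [0, 0, 45, 0, 0, 0, 0, 0, 45, 0, 0, 0, 0, 0, 45, 0, 0, 0, 0, 0, 35, 0, 0, 0, 0, 0, 14, 0, 0, 0, -10, 0, 0, 0, 0, 0, -8, 0, 0, 0, 0, 0, -5, 0, 0, 0, 0, 0, -3, 0, 0, 0, 0, 0, -2, 0, 0, 0, 0, 0, 0, 0, 0, 0, 0, 0]
}}

```text
time_s: 22.98
position: [0.6121, -0.0444, 0.0196]
ee_rot: [0.7, 0.714, 0.0, 0.0]
contact_force: [-0.3, 0.0, 0.2]
grip_width: 0.0602
grasp_force: 0.0
```

Call:
{"method": "carry_out", "body": {
  "plan": [-1, 0, 0, 0, 0, 0, -1, 0, 0, 0, 0, 0, -0.5, 0, 0, 0, 0, 0, 0, 0, 0, 0, 0, 0]
}}

```text
time_s: 23.48
position: [0.612, -0.0461, 0.0194]
ee_rot: [0.7, 0.714, 0.0, -0.0]
contact_force: [-0.2, 3.0, 0.3]
grip_width: 0.0603
grasp_force: 1.7
```

Call:
{"method": "carry_out", "body": {
  "plan": [-1, 0, 0, 0, 0, 0, -0.5, 0, 0, 0, 0, 0, 0, 0, 0, 0, 0, 0]
}}

```text
time_s: 23.85
position: [0.612, -0.0461, 0.0195]
ee_rot: [0.7, 0.714, 0.001, -0.001]
contact_force: [0.6, 7.5, 0.7]
grip_width: 0.0603
grasp_force: 3.9
```

Call:
{"method": "carry_out", "body": {
  "plan": [15, 0, 0, 0, 0, 0, 25, 0, -10, 0, 0, 0, 10, 0, -45, 0, 0, 0, 0, 0, -45, 0, 0, 0, 0, 0, -45, 0, 0, 0, 0, 0, -45, 0, 0, 0, 0, 0, 0, 0, 0, 0, 0, 0, 0, 0, 0, 0]
}}

```text
time_s: 24.85
position: [0.6104, 0.0016, 0.2088]
ee_rot: [0.7, 0.714, -0.001, -0.0]
contact_force: [0.3, 0.6, -0.5]
grip_width: 0.0602
grasp_force: 0.0
```

```bash
python3 chk.py .614 -.132 0.02; python3 chk2.py .614 -.132 .02 p4.png
python3 - <<'E'
from h import *
for t in ['dispenser','small_carton','bowl']:
    for cam in ('scene','side'):
        snap(cam); p=models.pinpoint(cam,t)
        if p: print(t,cam,round(p[0]['p'],2),at_z(cam,*(np.array(p[0]['centre'])*[640,480]),0).round(3))
E
```

```text
t 24.9 tcp [0.61   0.0016 0.208 ]
tool y yaw deg 1.2 F [-0.1  0.5 -0. ]
carton [ 0.6159 -0.1309  0.0242] cost 0.285 | rail frame -0.0556 -0.1557 yaw 0.0025
t 24.95 tcp [0.6099 0.0016 0.2076] F [-1.   0.7  0.4]
['scene'] [ 0.5922 -0.1145  0.0247] 0.243 | rail frame -0.0789 -0.1388 yaw 0.003
['side'] [ 0.6155 -0.1326  0.0484] 0.047 | rail frame -0.056 -0.1574 yaw 0.0267
['scene', 'side'] [ 0.6149 -0.1311  0.0492] 0.16 | rail frame -0.0566 -0.1559 yaw 0.0275
dispenser scene 0.63 [0.583 0.261 0.   ]
dispenser side 0.55 [0.594 0.256 0.   ]
small_carton scene 0.53 [0.389 0.337 0.   ]
small_carton side 0.63 [0.381 0.337 0.   ]
bowl scene 0.83 [ 0.417 -0.333 -0.   ]
bowl side 0.79 [ 0.419 -0.329  0.   ]
```

View pics/p4.png

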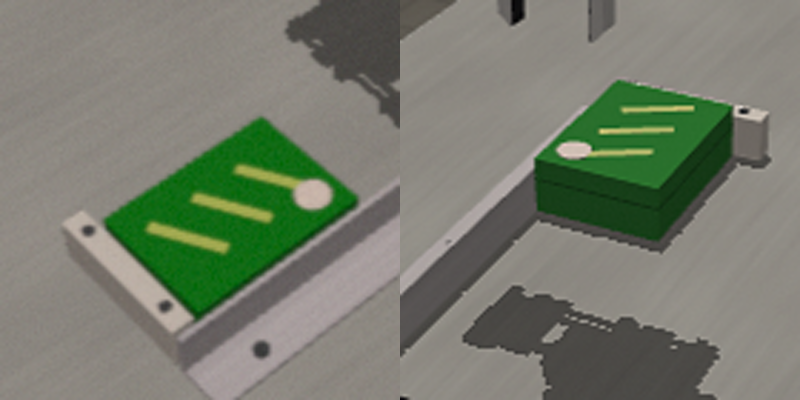

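The picture shows the carton flush against the rail and the stop, with nothing touching it. The dispenser, small carton and bowl are where they started.

```bash
python3 -c "
from workcell import ctrl
print(ctrl.job_done())"
```

```text
the job is handed in; nothing more can be done
None
```

The carton is pushed square into the corner, flush against the rail and the stop block to within about 1 mm by camera. The gripper is clear of it, the dispenser, small carton and bowl are within about 1 cm of where they started (as closely as the cameras can tell), and the job is handed in at about 25 s.

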